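# Set the reed finisher's selector to the polishing wheel

### The job

Set the reed finisher to its polishing wheel: with the fingers, push the selector lever out of the middle slot, across the gate and gently fully home into the corner slot marked by the round brass disc. Only push the knob, never pinch it or pull it up, and leave everything else on the ledge where it is.

Things in the scene. Friction and masses are not known exactly. Their poses are not given: they have to be found in the camera images.
- selector: reed finisher's selector: fixed green housing 240 mm (its x) by 210 mm (its y) with a steel top plate, upper face 90.5 mm above the ledge. Origin at the centre of its underside; x, y along its sides, z up; turned by up to 23 degrees. The gate is in the plate's middle; the four corner slot ends each have a brass mark outwards of them, at x = +-92 mm, y = +-60 mm
- gate_centre (a point): centre of the gate, on the plate's upper face. The gate is like two H's side by side: three slots along the selector's x (at y = -21, 0, +21 mm, each 15 mm wide, ending at x = +-31 mm; 6 mm bars between), joined by one 18 mm wide crossing channel along y at x = 0. The lever's 10 mm stem stands through it, pivoting 65.5 mm below this point, and starts in the middle slot
- knob_centre (a point): centre of the lever's black ball knob, 36 mm diameter, 130 mm up the stem from the pivot (155 mm above the ledge upright, about 140 mm home in a corner slot). Below it a neck of 18 mm diameter ends 30 mm under this point, then the bare stem. Home in a corner slot the knob has gone about 46 mm along x and 36 to 47 mm along y from the gate's centre
- lever_along (a joint): tilt of the lever along the selector's x, rad: 0 in the crossing channel (free to cross within about +-0.06), positive towards the selector's +x; about +-0.36 at the end of a corner slot, about +-0.38 at the end of the middle slot. Stays where it is left; about 1 to 4 N at the knob moves it, and it is firm at the stops
- lever_cross (a joint): tilt of the lever along the selector's y, rad: 0 in the middle slot, positive towards the selector's +y; 0.30 to 0.36 (either sign) in the corner slots, stopped by the outer wall at about 0.36. Stays where it is left; about 1 to 4 N at the knob moves it, and it is firm at the stops
- knob_lift (a joint): how far the spring-loaded knob is pulled up its stem, m: 0 down (as it must stay), about 24 N to start lifting
- disc_mark: the round brass disc, 42 mm diameter (stands for the polishing wheel); 8 mm thick, fixed on the steel plate, origin at the centre of its underside; which mark is at which corner varies
- angle_mark: L-shaped brass mark, arms 42 mm long and 10 mm wide; 8 mm thick, fixed on the steel plate, origin at the centre of its underside; which mark is at which corner varies
- bar_mark: straight brass bar mark, 11 mm by 56 mm; 8 mm thick, fixed on the steel plate, origin at the centre of its underside; which mark is at which corner varies
- cross_mark: brass cross mark, arms 46 mm long and 10 mm wide; 8 mm thick, fixed on the steel plate, origin at the centre of its underside; which mark is at which corner varies
- weight_tin: loose copper tin, 59 mm diameter, 44 mm high, origin under its centre; left of the selector
- burnisher: loose steel burnisher with a wooden handle, 160 mm long, 16 mm high, lying to the right of the selector; origin under it near its middle, long axis x
- probe: loose bone-handled probe, 140 mm long, 12 mm high, lying beyond the selector; origin under it near its middle, long axis x
- comb: loose clear acrylic comb, 100 by 26 mm, 11 mm high, lying on the birch board, origin under its centre
- board: fixed pegged birch board, 260 by 200 mm, top at 18 mm, pegs to 40 mm, left on the ledge; a spring clip on it clamps a brass reed plate; origin under its centre
- jar: loose glass jar, 60 mm diameter, 85 mm high, on the right of the ledge, origin under its centre
- parts_tray: loose aluminium tray, 130 by 180 mm, 30 mm high, on the right of the ledge, origin under its centre
- reed_plate: loose spare brass reed plate, 100 by 30 mm, 5 mm thick, on the right of the ledge, origin under its centre

How it is judged:
By the outcome, as a careful person would: the job done as asked, in the order asked, and still so for the second after the job is handed in, with the robot touching nothing.
It also fails if it takes over 70 s, if anything falls off the work surface, if the arm or the gripper's body presses on something with over 40 N, if the wrist force passes 120 N, or if a joint passes its speed limit or range.

### The arm

A 6-joint arm with a two-finger parallel gripper is mounted at the origin on the work surface. World frame = base frame: x ahead of the robot, y to its left, z up, the work surface at z = 0. Lengths are in m, angles in rad, forces in N, time in s.
With the tool pointing down it reaches from about 0.3 to 0.775 m from the base axis. Payload 14.6 kg.
Tool frame: the origin (TCP) lies midway between the tips of the shut fingers; the grasp point (between the pads) lies 19 mm behind it; z points along the fingers, y is the line along which they close (so a half turn about z gives the same grasp; the last joint's range is limited). The gripper opens to 94 mm and grips with 3 to 60 N. Pads are 16 mm wide; open, the fingers measure 119 mm over their backs; the gripper's body (75 mm by 177 mm) begins 78 mm behind the grasp point.
Start: joints at [-1.317, 0.3, 1.521, -0, 1.321, -0.067], TCP at [0.173, -0.522, 0.181] pointing down, gripper open.
Joint ranges: [-3.03, 3.03], [-0.79, 2.21], [0.23, 2.52], [-1.04, 4.18], [0, 3.07], [-2.55, 2.55]. Speed limits (rad/s): [2.22, 2.22, 2.57, 3.14, 3.14, 3.14].

### API

Orientations are given as [roll, pitch, yaw] about the fixed x, y, z axes, in that order (R = Rz(yaw) Ry(pitch) Rx(roll)).
In Python, from station import ctrl gives the robot as it stands. The module is installed in compiled form; this text tells all that it offers.
- The arm moves only by the tool servo_tool, never from a script. Its argument "plan" is a list of rows, each a list of 7 numbers: the opening in per cent of the stroke, from 0 (shut) to 100 (fully open), then the shift along the tool's x, y, z in m, then the turn, a rotation vector about the tool's x, y, z in rad. A call has exactly 8 rows; each row shifts and turns the commanded pose from where the row before left it, along the tool's axes as they then stand; what a row does not reach is not made up. A row lasts 1/8 s, in which the tool goes at most 62.5 mm and 10.7 degrees, less where a joint would pass 70% of its speed; a pose out of reach is approached as far as the arm can. A call with a gripper value outside its range is refused whole. The fingers move at their own pace and stop on an object; "force" is the grip in N (left out, the last holds). Time passes only in rows, so rows that do not move let the fingers close, or fill a call up. It gives the time, the measured TCP pose, the force, the opening and the grip force at its end, in the units of the state.
- ctrl.get_obs(): the state, without advancing time (a new reading comes with each control period).
- ctrl.camera(name): name is "side" or "top" or "wrist"; returns a dict with "pixels" (400x640x3 uint8, red, green, blue), "z_map" (400x640 float32, m along the optical axis (not along the pixel's ray), 0 where there is no reading), "mtx" (3x3 intrinsics, pixels), "pose" (4x4, takes a point from camera to world coordinates). Camera axes: x right, y up, looking along -z (the intrinsics and any distortion apply to the point x, -y, -z); pixel columns grow to the right and rows downward; lengths in m; the calibration is good to about 2 mm. A picture is of the moment at which its call begins.
- ctrl.hand_in(): hands the job in; it is judged then, once.
The state is a dict: "time_s": time; "qpos": joint angles; "joint_vel": joint speeds; "tau": joint torques, N m; "ee_pos": TCP position; "eef_rot": TCP orientation; "force": force on the tool from outside, world axes, zero at the start; "moment": the same for the moment, N m; "grip_width": finger opening in m; "grip_force": force on a finger pad.
Only numpy, scipy, OpenCV 4.12 (cv2) and the standard library are available. Lean on these libraries where they do the work, as an engineer would, in place of code of your own. Each camera call takes 0.05 s, during which the arm holds its last target. There are 200 camera calls.

## Working session

There is one attempt and no reset: what is moved stays moved. The work goes in short steps, Python scripts to look and compute and a tool call to move; the robot and the scene stay as the last step left them, time stands still between calls to the robot, and variables do not carry over. Pictures are saved under pics/ and viewed, at most 10 in all, crops included, and the job is handed in when it is done.

Besides the shell and the picture viewer there is one more tool, called after "Call:" as name(argument=value, ...), one argument or row to a line, values as JSON. servo_tool: Moves the arm, as the interface text tells. Its arguments: {"type":"object","properties":{"plan":{"type":"array","items":{"type":"array","items":{"type":"number"}}},"force":{"type":"number"}},"required":["plan"]}

```bash
mkdir -p pics; cat > h.py <<'E'
import numpy as np, cv2
from station import ctrl
def snap(n,f=None):
    c=ctrl.camera(n)
    if f: cv2.imwrite('pics/'+f,c['pixels'][:,:,::-1])
    return c
def pts(c):
    z=c['z_map'];K=c['mtx'];v,u=np.mgrid[:z.shape[0],:z.shape[1]]
    p=np.stack([(u-K[0,2])/K[0,0]*z,-(v-K[1,2])/K[1,1]*z,-z],-1)
    return p@c['pose'][:3,:3].T+c['pose'][:3,3]
E
python3 - <<'E'
from h import *
c=snap('top','top1.png');print(c['mtx'],c['pose']);P=pts(c);z=P[...,2]
m=(abs(z-.0905)<.004)&(c['z_map']>0)
n,l,s,ce=cv2.connectedComponentsWithStats(m.astype(np.uint8))
for i in range(1,n):
    if s[i,4]>100: print(s[i],cv2.minAreaRect(P[l==i][:,:2].astype(np.float32)))
d=snap('side','side1.png');print(ctrl.get_obs())
E
```

```text
[[483.43803779   0.         317.56297506]
 [  0.         483.43803779 194.60236351]
 [  0.           0.           1.        ]] [[-0.02991134  0.99214996 -0.12142392  0.38160362]
 [-0.99953234 -0.02891667  0.00994601  0.01874745]
 [ 0.00635676  0.12166463  0.99255091  1.32577286]
 [ 0.          0.          0.          1.        ]]
[ 271  121  104  110 5620] ((0.5840559601783752, -0.009336188435554504), (0.2101796567440033, 0.2407374382019043), 72.20499420166016)
[ 25 173  38  25 384] ((0.5772833824157715, 0.7098293900489807), (0.03203786164522171, 0.09286785125732422), 22.53938102722168)
[ 34 194  37  25 378] ((0.5221636891365051, 0.6876930594444275), (0.03273674473166466, 0.08984709531068802), 23.265417098999023)
{'time_s': 0.1, 'qpos': array([-1.31660609e+00,  3.00413408e-01,  1.52150662e+00,  3.39421727e-05,
        1.32067170e+00, -6.65878107e-02]), 'joint_vel': array([-2.36547365e-05, -2.00913647e-03, -9.38717980e-04, -8.70328678e-05,
        1.05637208e-04, -1.16262177e-03]), 'tau': array([ 5.85948019e-04, -5.32647479e+01, -3.53287661e+01,  7.09240395e-02,
        2.34971009e-02, -8.26999712e-05]), 'ee_pos': array([ 0.17336837, -0.5217011 ,  0.18074948]), 'eef_rot': array([-3.14059798e+00, -9.92818452e-05,  3.20769579e-01]), 'force': array([ 0.67418596,  0.59049236, -0.37067146]), 'moment': array([-0.0777531 , -0.02852414, -0.03856096]), 'grip_force': 0.0, 'grip_width': 0.09398329201122833}
```

View pics/top1.png

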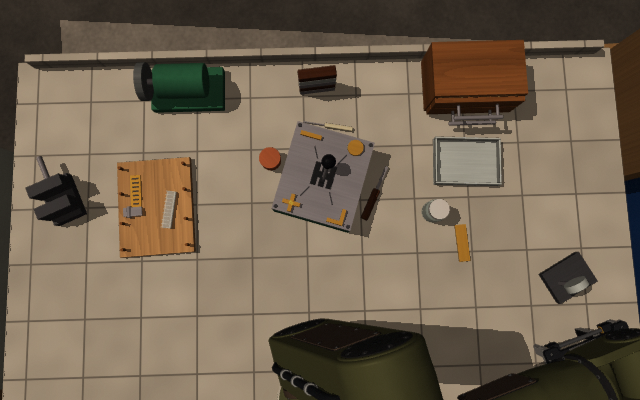

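The top view shows the selector at about (325,177), turned about -18°. The disc is at (356,147), the +x/-y corner, and the black knob is at about (328,161).

```bash
python3 - <<'E'
from h import *
from scipy.optimize import least_squares
a=np.radians(-17.8);R=np.array([[np.cos(a),np.sin(a)],[-np.sin(a),np.cos(a)]]);C=np.array([.58406,-.00934])
c0=None
for n in('top','side'):
    c=snap(n);P=pts(c);g=c['pixels'].astype(int)
    L=(P[...,:2]-C)@R.T
    m=(P[...,2]>.125)&(P[...,2]<.2)&(np.abs(L)<.1).all(-1)&(c['z_map']>0)
    k=P[m];r=least_squares(lambda q:np.linalg.norm(k-q,axis=1)-.018,k.mean(0)+[0,0,-.01],loss='soft_l1',f_scale=.002)
    print(n,len(k),k[:,2].max(),r.x,'local',R@(r.x[:2]-C),abs(r.fun).mean())
    b=(g[...,0]>g[...,2]*2)&(g[...,0]>90)&(abs(P[...,2]-.097)<.008)&(np.abs(L)<.13).all(-1)
    nn,l,s,ce=cv2.connectedComponentsWithStats(b.astype(np.uint8))
    for i in range(1,nn):
        if s[i,4]>15: print(s[i,4],ce[i].round(),P[l==i].mean(0).round(4),L[l==i].mean(0).round(4))
E
```

```text
top 170 0.17364175293844464 [ 0.6078537  -0.02152891  0.15213753] local [ 0.02638077 -0.0043318 ] 0.0012294939627935898
89 [311. 134.] [0.6898 0.0196 0.0982] [0.0918 0.0598]
194 [355. 147.] [ 0.6527 -0.0949  0.0982] [ 0.0915 -0.0604]
132 [291. 202.] [0.5141 0.0754 0.098 ] [-0.0925  0.0593]
120 [338. 219.] [ 0.4688 -0.043   0.0983] [-0.0994 -0.0673]
side 179 0.17068016984236944 [ 0.60766098 -0.02222216  0.15046938] local [ 0.02640921 -0.00505077] 0.0016791757759825224
62 [357. 185.] [0.6872 0.0177 0.0968] [0.0899 0.0573]
103 [294. 201.] [0.5118 0.0727 0.0968] [-0.0938  0.056 ]
151 [377. 212.] [ 0.6499 -0.0967  0.0973] [ 0.0894 -0.0631]
```

View pics/side1.png

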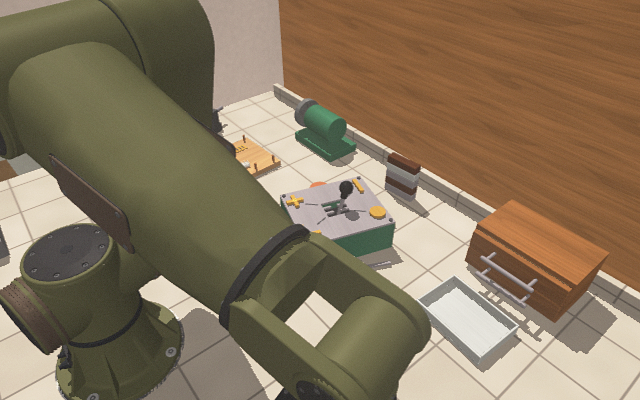

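The side view confirms the disc at (377,212) and the knob at (346,189). The depths agree: the knob is at local (+26, -4) mm and the disc is in the +x/-y corner. The plan is to push the knob -x to the channel, then -y, then +x. I'll shut the fingers and bring the tool above the selector, aligned with it.

Call:
servo_tool(
  plan=[
    [0,0,0,-0.02,0,0,0.158],
    [0,0,0,-0.02,0,0,0.158],
    [0,0,0,-0.02,0,0,0.158],
    [0,0,0,-0.02,0,0,0.158],
    [0,0.025,-0.05,0,0,0,0],
    [0,0.025,-0.05,0,0,0,0],
    [0,0.025,-0.05,0,0,0,0],
    [0,0.025,-0.05,0,0,0,0],
  ],
  force=10,
)

```text
time_s: 1.2
ee_pos: [0.3308, -0.3607, 0.2612]
eef_rot: [3.142, -0.0, -0.311]
force: [0.3, -1.1, 0.3]
grip_width: 0.0175
grip_force: 0.0
```

Call:
servo_tool(
  plan=[
    [0,0.025,-0.05,0,0,0,0],
    [0,0.025,-0.05,0,0,0,0],
    [0,0.025,-0.05,0,0,0,0],
    [0,0.025,-0.05,0,0,0,0],
    [0,0.025,-0.05,0,0,0,0],
    [0,0.025,-0.05,0,0,0,0],
    [0,0.025,-0.05,0,0,0,0],
    [0,0,0,0,0,0,0],
  ],
)

```text
time_s: 2.2
ee_pos: [0.6049, -0.0798, 0.2599]
eef_rot: [-3.141, 0.002, -0.308]
force: [-0.4, -0.3, -0.4]
grip_width: 0.0005
grip_force: 0.0
```

```bash
cat >> h.py <<'E'
from scipy.optimize import least_squares
a=np.radians(-17.8);R=np.array([[np.cos(a),np.sin(a)],[-np.sin(a),np.cos(a)]]);C=np.array([.58406,-.00934])
def loc(p): return (1000*(R@(np.array(p)[:2]-C))).round(1)
def knob(n):
    c=snap(n);P=pts(c);g=c['pixels'].astype(int);L=(P[...,:2]-C)@R.T
    m=(P[...,2]>.12)&(P[...,2]<.178)&(np.abs(L)<.075).all(-1)&(c['z_map']>0)&(g.max(-1)<70)
    k=P[m]
    if len(k)<20: return n,len(k)
    r=least_squares(lambda q:np.linalg.norm(k-q,axis=1)-.018,k.mean(0)+[0,0,-.01],loss='soft_l1',f_scale=.002)
    return n,len(k),loc(r.x),r.x[2].round(4),abs(r.fun).mean().round(4)
def rep(*ns):
    o=ctrl.get_obs();print('tcp',loc(o['ee_pos']),o['ee_pos'][2].round(4),'F',o['force'].round(1))
    for n in ns: print(knob(n))
E
python3 - <<'E'
from h import *
snap('wrist','w1.png');rep('wrist','top','side')
E
```

```text
tcp [ 41.  -62.5] 0.2603 F [-0.7  0.1 -0.7]
('wrist', 1045, array([26.9, -3.5]), np.float64(0.1523), np.float64(0.0004))
('top', 119, array([26.3, -4.7]), np.float64(0.152), np.float64(0.0015))
('side', 175, array([26.1, -4.9]), np.float64(0.1501), np.float64(0.0019))
```

View pics/w1.png

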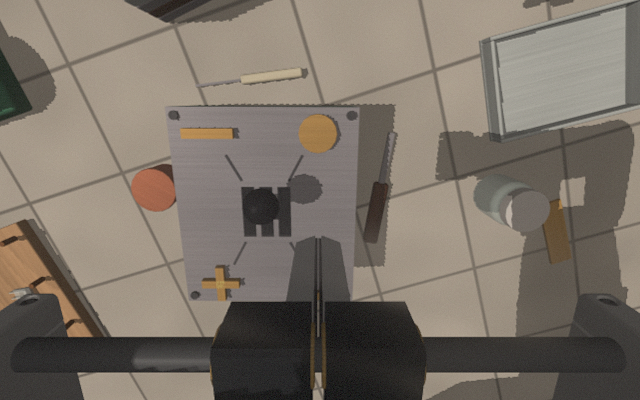

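The wrist view, from above, shows the knob at (261,207) over the gate and the disc at (318,133). All views put the knob at local (26.5, -4) mm. Next I move to its +x side and descend.

Call:
servo_tool(
  plan=[
    [0,0.011,-0.02,0,0,0,0],
    [0,0.01,-0.02,0,0,0,0],
    [0,0.01,-0.02,0,0,0,0],
    [0,0,0,0.03,0,0,0],
    [0,0,0,0.03,0,0,0],
    [0,0,0,0.03,0,0,0],
    [0,0,0,0.03,0,0,0],
    [0,0,0,0,0,0,0],
  ],
)

```text
time_s: 3.4
ee_pos: [0.6502, -0.0359, 0.1397]
eef_rot: [3.141, 0.003, -0.313]
force: [-0.1, 0.5, 0.2]
grip_width: 0.0002
grip_force: 0.0
```

```bash
python3 - <<'E'
from h import *
rep('wrist','top')
E
```

```text
tcp [71.1 -5.1] 0.1397 F [-0.1  0.5  0.2]
('wrist', 62, array([26.9,  4.5]), np.float64(0.1548), np.float64(0.0004))
('top', 0)
```

Call:
servo_tool(
  plan=[
    [0,-0.006,0,0,0,0,0],
    [0,-0.006,0,0,0,0,0],
    [0,-0.004,0,0,0,0,0],
    [0,-0.004,0,0,0,0,0],
    [0,-0.004,0,0,0,0,0],
    [0,-0.004,0,0,0,0,0],
    [0,-0.004,0,0,0,0,0],
    [0,0,0,0,0,0,0],
  ],
)

```text
time_s: 4.5
ee_pos: [0.6213, -0.0252, 0.1419]
eef_rot: [-3.141, -0.001, -0.311]
force: [2.4, -1.1, 5.5]
grip_width: 0.0005
grip_force: 2.6
```

```bash
python3 - <<'E'
from h import *
snap('wrist','w2.png');rep('wrist','side')
E
```

```text
tcp [40.3 -3.7] 0.1418 F [ 2.7 -1.5  6. ]
('wrist', 81, array([31.9, -4.9]), np.float64(0.1651), np.float64(0.0014))
('side', 169, array([20.1, -5. ]), np.float64(0.1515), np.float64(0.0019))
```

View pics/w2.png

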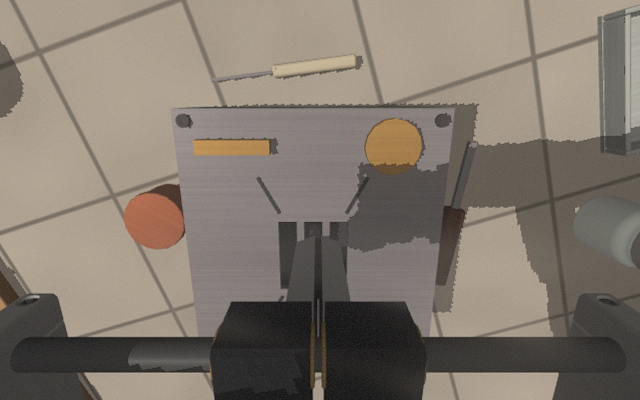

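The wrist view shows the fingers hiding the knob. The upward 6 N is odd, so I'll check from the side.

```bash
python3 - <<'E'
from h import *
c=snap('side');i=c['pixels'][130:260,270:430,::-1];cv2.imwrite('pics/s2.png',cv2.resize(i,None,fx=4.5,fy=4.5,interpolation=cv2.INTER_CUBIC))
P=pts(c)
for v in range(165,215,5):print(v,[(u,*(1000*(R@(P[v,u,:2]-C))).astype(int),int(1000*P[v,u,2])) for u in range(335,365,5)])
E
```

```text
165 [(335, np.int64(123), np.int64(296), 1), (340, np.int64(140), np.int64(293), 0), (345, np.int64(156), np.int64(288), -1), (350, np.int64(28), np.int64(-17), 227), (355, np.int64(9), np.int64(-83), 274), (360, np.int64(21), np.int64(-83), 271)]
170 [(335, np.int64(113), np.int64(273), 0), (340, np.int64(129), np.int64(268), -1), (345, np.int64(144), np.int64(260), 0), (350, np.int64(31), np.int64(-14), 210), (355, np.int64(43), np.int64(-15), 207), (360, np.int64(190), np.int64(244), -1)]
175 [(335, np.int64(104), np.int64(250), -3), (340, np.int64(120), np.int64(245), -4), (345, np.int64(131), np.int64(232), 1), (350, np.int64(29), np.int64(-19), 199), (355, np.int64(43), np.int64(-16), 193), (360, np.int64(178), np.int64(219), -1)]
180 [(335, np.int64(92), np.int64(222), 0), (340, np.int64(105), np.int64(212), 2), (345, np.int64(72), np.int64(101), 88), (350, np.int64(30), np.int64(-17), 181), (355, np.int64(44), np.int64(-16), 177), (360, np.int64(111), np.int64(85), 89)]
185 [(335, np.int64(36), np.int64(89), 89), (340, np.int64(8), np.int64(-8), 166), (345, np.int64(19), np.i
[... 640 characters left out ...]
(11), np.int64(29), 88), (340, np.int64(10), np.int64(-6), 116), (345, np.int64(35), np.int64(18), 89), (350, np.int64(47), np.int64(12), 90), (355, np.int64(60), np.int64(8), 89), (360, np.int64(74), np.int64(5), 87)]
205 [(335, np.int64(37), np.int64(89), 16), (340, np.int64(9), np.int64(-8), 100), (345, np.int64(71), np.int64(92), 3), (350, np.int64(39), np.int64(-5), 89), (355, np.int64(51), np.int64(-11), 90), (360, np.int64(63), np.int64(-17), 91)]
210 [(335, np.int64(33), np.int64(78), 7), (340, np.int64(10), np.int64(-8), 83), (345, np.int64(23), np.int64(-11), 81), (350, np.int64(32), np.int64(-21), 87), (355, np.int64(43), np.int64(-28), 89), (360, np.int64(54), np.int64(-36), 92)]
```

View pics/s2.png

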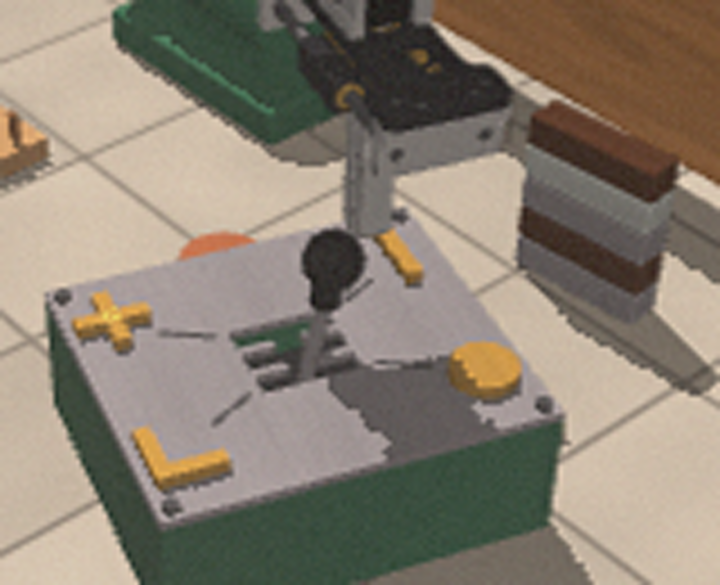

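The side crop shows clean contact: the finger stands at (370,200) in the crop, behind the knob at (332,260), which has moved to x≈14 mm. The upward force is friction from the knob rising on its arc. I'll keep going to x≈0 with a slight lift.

Call:
servo_tool(
  plan=[
    [0,-0.002,0,-0.002,0,0,0],
    [0,-0.002,0,0,0,0,0],
    [0,-0.002,0,0,0,0,0],
    [0,-0.002,0,0,0,0,0],
    [0,-0.002,0,0,0,0,0],
    [0,-0.002,0,0,0,0,0],
    [0,-0.002,0,0,0,0,0],
    [0,0,0,0,0,0,0],
  ],
)

```text
time_s: 5.7
ee_pos: [0.608, -0.0209, 0.1441]
eef_rot: [-3.141, -0.002, -0.311]
force: [2.1, -1.4, 7.7]
grip_width: 0.0004
grip_force: 4.1
```

Call:
servo_tool(
  plan=[
    [0,0.01,0,0,0,0,0],
    [0,0.01,0,0,0,0,0],
    [0,0.01,0,0,0,0,0],
    [0,0.01,0,0,0,0,0],
    [0,0,0,-0.03,0,0,0],
    [0,0,0,-0.03,0,0,0],
    [0,0,0,-0.03,0,0,0],
    [0,0,0,0,0,0,0],
  ],
)

```text
time_s: 6.7
ee_pos: [0.6468, -0.0333, 0.2354]
eef_rot: [-3.141, -0.004, -0.311]
force: [-0.5, -0.4, -1.0]
grip_width: 0.0006
grip_force: 0.0
```

```bash
python3 - <<'E'
from h import *
rep('wrist','side')
E
```

```text
tcp [67.1 -3.6] 0.2354 F [-0.5 -0.4 -1. ]
('wrist', 0)
('side', 170, array([ 7.8, -5.2]), np.float64(0.1526), np.float64(0.0019))
```

Call:
servo_tool(
  plan=[
    [0,0,-0.015,-0.025,0,0,0],
    [0,-0.01,-0.015,0,0,0,0],
    [0,-0.015,-0.015,0,0,0,0],
    [0,-0.015,-0.009,0,0,0,0],
    [0,-0.015,0,0,0,0,0],
    [0,-0.012,0,0,0,0,0],
    [0,0,0,0,0,0,0],
    [0,0,0,0,0,0,0],
  ],
)

```text
time_s: 7.8
ee_pos: [0.5986, 0.0388, 0.258]
eef_rot: [3.142, 0.0, -0.311]
force: [-0.7, -0.7, -0.4]
grip_width: 0.0005
grip_force: 0.0
```

```bash
python3 - <<'E'
from h import *
snap('wrist','w3.png');rep('wrist','side','top')
E
```

```text
tcp [-0.7 50.2] 0.258 F [0.1 0.  0.1]
('wrist', 1128, array([ 8.4, -3.7]), np.float64(0.1548), np.float64(0.0004))
('side', 169, array([ 8. , -5.1]), np.float64(0.1525), np.float64(0.0019))
('top', 0)
```

View pics/w3.png

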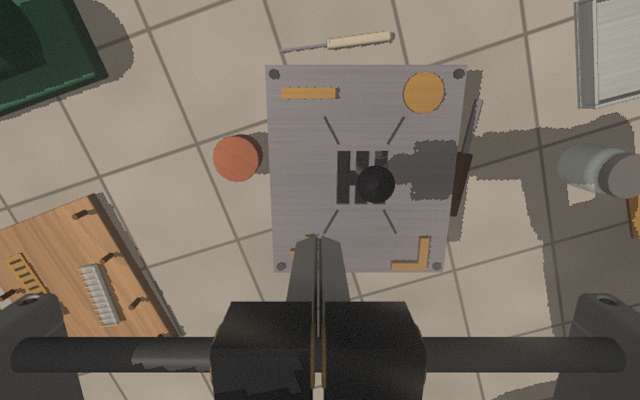

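The wrist view shows the knob at (376,184), local (8.4, -4) mm, still short of the channel. The contact offset is about 18 mm rather than 26 mm. I'll go back and push about 9 mm more.

Call:
servo_tool(
  plan=[
    [0,0.02,0,0,0,0,0],
    [0,0.02,0.018,0,0,0,0],
    [0,0.02,0.018,0,0,0,0],
    [0,0,0.018,0.02,0,0,0],
    [0,0,0,0.03,0,0,0],
    [0,0,0,0.03,0,0,0],
    [0,0,0,0.032,0,0,0],
    [0,0,0,0,0,0,0],
  ],
)

```text
time_s: 9.0
ee_pos: [0.6382, -0.031, 0.144]
eef_rot: [3.141, 0.004, -0.311]
force: [0.4, 0.1, -0.3]
grip_width: 0.0008
grip_force: 0.0
```

Call:
servo_tool(
  plan=[
    [0,-0.01,0,0,0,0,0],
    [0,-0.01,0,0,0,0,0],
    [0,-0.006,0,0,0,0,0],
    [0,-0.004,0,0,0,0,0],
    [0,-0.004,0,0,0,0,0],
    [0,-0.003,0,0,0,0,0],
    [0,-0.002,0,0,0,0,0],
    [0,0,0,0,0,0,0],
  ],
)

```text
time_s: 10.0
ee_pos: [0.6021, -0.019, 0.1465]
eef_rot: [-3.142, -0.001, -0.311]
force: [2.0, -0.6, 2.6]
grip_width: 0.0005
grip_force: 1.6
```

```bash
python3 - <<'E'
from h import *
rep('wrist','side')
E
```

```text
tcp [20.2 -3.7] 0.1465 F [ 2.  -0.6  2.6]
('wrist', 163, array([11.6, -3.3]), np.float64(0.1654), np.float64(0.003))
('side', 166, array([ 4. , -5.2]), np.float64(0.1528), np.float64(0.002))
```

Call:
servo_tool(
  plan=[
    [0,-0.002,0,0,0,0,0],
    [0,-0.002,0,0,0,0,0],
    [0,0,0,0,0,0,0],
    [0,0.01,0,0,0,0,0],
    [0,0.01,0,0,0,0,0],
    [0,0.01,0,0,0,0,0],
    [0,0,0,-0.02,0,0,0],
    [0,0,0,-0.02,0,0,0],
  ],
)

```text
time_s: 11.1
ee_pos: [0.6271, -0.0272, 0.1862]
eef_rot: [3.141, 0.001, -0.311]
force: [0.6, -0.1, -0.1]
grip_width: 0.0007
grip_force: 0.0
```

Call:
servo_tool(
  plan=[
    [0,0,0,-0.03,0,0,0],
    [0,0,-0.018,-0.03,0,0,0],
    [0,0,-0.018,0,0,0,0],
    [0,-0.015,-0.018,0,0,0,0],
    [0,-0.015,0,0,0,0,0],
    [0,-0.015,0,0,0,0,0],
    [0,0,0,0,0,0,0],
    [0,0,0,0,0,0,0],
  ],
)

```text
time_s: 12.1
ee_pos: [0.6004, 0.0384, 0.2457]
eef_rot: [3.141, 0.001, -0.311]
force: [-0.4, -0.7, -0.6]
grip_width: 0.0003
grip_force: 0.0
```

```bash
python3 - <<'E'
from h import *
rep('wrist','side')
E
```

```text
tcp [ 1.  50.5] 0.2457 F [-0.4 -0.7 -0.6]
('wrist', 1189, array([ 1. , -3.8]), np.float64(0.155), np.float64(0.0004))
('side', 174, array([ 0.6, -5.6]), np.float64(0.1529), np.float64(0.002))
```

The knob is at x = 1 mm, in the crossing channel. Now I descend on its +y side and push -y.

Call:
servo_tool(
  plan=[
    [0,0,0,0.03,0,0,0],
    [0,0,0,0.03,0,0,0],
    [0,0,0,0.03,0,0,0],
    [0,0,0,0.014,0,0,0],
    [0,0,0.008,0,0,0,0],
    [0,0,0.008,0,0,0,0],
    [0,0,0.006,0,0,0,0],
    [0,0,0,0,0,0,0],
  ],
)

```text
time_s: 13.2
ee_pos: [0.5938, 0.0167, 0.1429]
eef_rot: [-3.141, -0.001, -0.312]
force: [-0.5, 0.1, -0.6]
grip_width: 0.0002
grip_force: 0.0
```

Call:
servo_tool(
  plan=[
    [0,0,0.004,0,0,0,0],
    [0,0,0.004,0,0,0,0],
    [0,0,0.004,0,0,0,0],
    [0,0,0.004,0,0,0,0],
    [0,0,0.004,0.0005,0,0,0],
    [0,0,0.004,0.0005,0,0,0],
    [0,0,0.004,0.001,0,0,0],
    [0,0,0,0,0,0,0],
  ],
)

```text
time_s: 14.2
ee_pos: [0.5858, -0.0097, 0.1417]
eef_rot: [-3.141, -0.003, -0.311]
force: [-0.2, 2.2, 9.2]
grip_width: 0.0007
grip_force: 3.6
```

```bash
python3 - <<'E'
from h import *
rep('wrist','side')
E
```

```text
tcp [1.7 0.2] 0.1417 F [-0.2  2.2  9.2]
('wrist', 1917, array([  0.9, -15.2]), np.float64(0.1543), np.float64(0.0007))
('side', 174, array([  0.6, -16.8]), np.float64(0.1522), np.float64(0.0019))
```

Steep upward force and a short offset suggest the finger is riding on the ball's upper side. I'll check the real tip height from depth.

```bash
python3 - <<'E'
from h import *
c=snap('side');P=pts(c);g=c['pixels']
i=g[120:240,270:420,::-1];cv2.imwrite('pics/s3.png',cv2.resize(i,None,fx=5,fy=5,interpolation=cv2.INTER_CUBIC))
for v in range(170,205,3):print(v,[(u,*[int(t) for t in 1000*(R@(P[v,u,:2]-C))],int(1000*P[v,u,2]),int(g[v,u].mean())) for u in range(324,350,4)])
E
```

```text
170 [(324, 79, 284, 0, 184), (328, 92, 280, 0, 184), (332, -9, 2, 209, 89), (336, -32, -74, 266, 91), (340, -24, -79, 267, 110), (344, -15, -81, 266, 112), (348, -5, -81, 263, 120)]
173 [(324, 74, 270, 0, 188), (328, 86, 266, -1, 187), (332, -9, 2, 200, 92), (336, -5, -13, 209, 115), (340, 4, -14, 207, 107), (344, 134, 246, 0, 180), (348, 145, 239, 1, 182)]
176 [(324, 67, 252, 1, 188), (328, 78, 247, 2, 186), (332, -7, 6, 188, 97), (336, -4, -10, 198, 112), (340, 6, -10, 196, 109), (344, 126, 229, 1, 184), (348, 138, 224, 1, 186)]
179 [(324, 61, 238, 0, 186), (328, 73, 234, 0, 166), (332, -7, 5, 179, 91), (336, -4, -10, 189, 112), (340, 6, -11, 187, 109), (344, 122, 218, -2, 172), (348, 82, 103, 88, 155)]
182 [(324, 35, 171, 42, 136), (328, 66, 216, 2, 187), (332, -9, 1, 173, 87), (336, -4, -11, 181, 112), (340, 5, -13, 180, 110), (344, 64, 90, 91, 150), (348, 75, 89, 88, 155)]
185 [(324, 7, 98, 91, 153), (328, 17, 95, 90, 151), (332, 30, 95, 86, 149), (336, -1, -6, 167, 62), (340, 6, -13, 170, 56), (344, 60, 80, 88, 151), (348, 70, 76, 89, 153)]
188 [(324, 2, 87, 89, 149), (328, 12,
[... 310 characters left out ...]
54)]
194 [(324, -6, 64, 88, 147), (328, 1, 55, 92, 149), (332, -16, -16, 150, 39), (336, -11, -30, 159, 49), (340, -2, -34, 159, 42), (344, 8, -34, 157, 37), (348, 52, 35, 92, 128)]
197 [(324, -13, 46, 92, 150), (328, -2, 44, 91, 148), (332, 7, 39, 92, 153), (336, -10, -29, 149, 45), (340, -2, -35, 151, 44), (344, 39, 33, 87, 154), (348, 47, 25, 90, 156)]
200 [(324, -16, 37, 90, 150), (328, -6, 34, 89, 150), (332, 3, 31, 89, 154), (336, -7, -21, 132, 47), (340, 3, -20, 128, 43), (344, 33, 19, 89, 160), (348, 44, 18, 86, 154)]
203 [(324, -20, 28, 87, 94), (328, -9, 26, 86, 83), (332, 28, 89, 26, 67), (336, -2, -11, 114, 88), (340, 17, 9, 91, 153), (344, 28, 7, 90, 124), (348, 38, 3, 89, 154)]
```

View pics/s3.png

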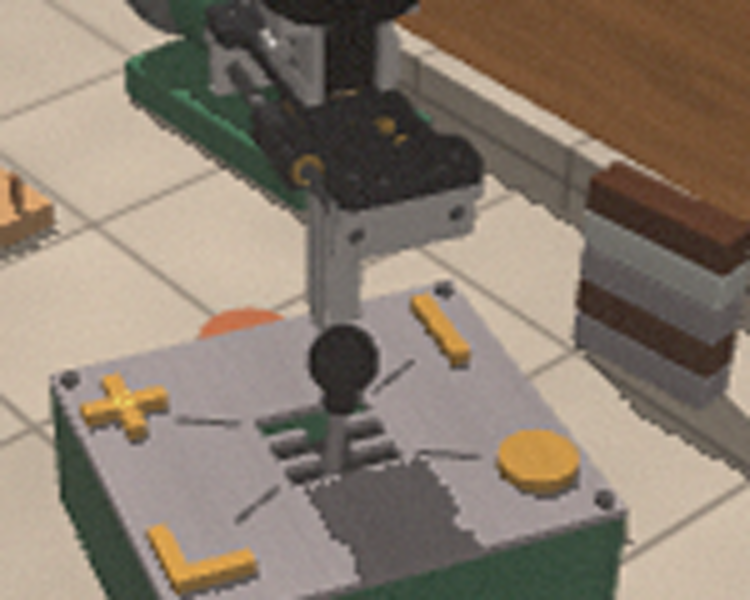

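The side crop shows the finger ending at z≈0.171 (crop (315,320)), on top of the ball at (343,365). So the real tip is about 29 mm above the reported TCP. I'll back off, go 30 mm lower and push at the equator.

Call:
servo_tool(
  plan=[
    [0,0,0,-0.006,0,0,0],
    [0,0,-0.01,-0.006,0,0,0],
    [0,0,-0.01,0,0,0,0],
    [0,0,-0.012,0,0,0,0],
    [0,0,0,0.015,0,0,0],
    [0,0,0,0.015,0,0,0],
    [0,0,0,0.013,0,0,0],
    [0,0,0,0,0,0,0],
  ],
)

```text
time_s: 15.35
ee_pos: [0.5943, 0.0208, 0.1078]
eef_rot: [3.141, 0.002, -0.312]
force: [0.2, -0.1, -0.6]
grip_width: 0.0003
grip_force: 0.0
```

```bash
python3 - <<'E'
from h import *
rep('wrist','side')
c=snap('side');P=pts(c);g=c['pixels'].mean(-1)
L=(P[...,:2]-C)@R.T;o=loc(ctrl.get_obs()['ee_pos'])/1000
m=(np.abs(L-o)<.016).all(-1)&(P[...,2]>.1)&(P[...,2]<.25);print('tip z',np.sort(P[m][:,2])[:8].round(3),m.sum())
E
```

```text
tcp [ 0.5 31.9] 0.1078 F [ 0.2 -0.1 -0.6]
('wrist', 4184, array([  1.1, -15. ]), np.float64(0.1538), np.float64(0.0022))
('side', 171, array([  0.6, -16.7]), np.float64(0.1521), np.float64(0.0019))
tip z [0.133 0.137 0.138 0.138 0.141 0.142 0.142 0.143] 146
```

The tip is confirmed at z≈0.137, below the ball's equator (0.154). Pushing -y.

Call:
servo_tool(
  plan=[
    [0,0,0.006,0,0,0,0],
    [0,0,0.006,0,0,0,0],
    [0,0,0.004,0,0,0,0],
    [0,0,0.004,0,0,0,0],
    [0,0,0.004,0,0,0,0],
    [0,0,0.004,0,0,0,0],
    [0,0,0.003,0,0,0,0],
    [0,0,0,0,0,0,0],
  ],
)

```text
time_s: 16.5
ee_pos: [0.5853, -0.0087, 0.1092]
eef_rot: [3.141, 0.0, -0.311]
force: [0.6, 0.8, 0.3]
grip_width: 0.0001
grip_force: 0.0
```

```bash
python3 - <<'E'
from h import *
rep('side','top')
E
```

```text
tcp [1. 1.] 0.1092 F [0.6 0.8 0.3]
('side', 172, array([  0.5, -29.9]), np.float64(0.1496), np.float64(0.0018))
('top', 19)
```

Call:
servo_tool(
  plan=[
    [0,0,0.002,0.0005,0,0,0],
    [0,0,0.002,0.0005,0,0,0],
    [0,0,0.002,0.0005,0,0,0],
    [0,0,0.002,0.0005,0,0,0],
    [0,0,0.002,0.0005,0,0,0],
    [0,0,0.0015,0.0005,0,0,0],
    [0,0,0,0,0,0,0],
    [0,0,0,0,0,0,0],
  ],
)

```text
time_s: 17.6
ee_pos: [0.5818, -0.0195, 0.1061]
eef_rot: [3.141, 0.0, -0.311]
force: [-0.4, -0.0, 0.7]
grip_width: 0.0003
grip_force: 0.0
```

```bash
python3 - <<'E'
from h import *
rep('side')
E
```

```text
tcp [  1.  -10.4] 0.1061 F [-0.4 -0.   0.7]
('side', 158, array([  0.7, -41.2]), np.float64(0.1469), np.float64(0.0015))
```

Call:
servo_tool(
  plan=[
    [0,0,0.0015,0,0,0,0],
    [0,0,0.001,0,0,0,0],
    [0,0,0,0,0,0,0],
    [0,0,-0.01,0,0,0,0],
    [0,0,-0.01,0,0,0,0],
    [0,-0.02,0,0,0,0,0],
    [0,-0.025,0,0,0,0,0],
    [0,0,0,0,0,0,0],
  ],
)

```text
time_s: 18.65
ee_pos: [0.544, 0.0119, 0.1066]
eef_rot: [3.142, -0.0, -0.31]
force: [0.9, -0.6, 0.6]
grip_width: 0.0002
grip_force: 0.0
```

Call:
servo_tool(
  plan=[
    [0,0,0.01,0,0,0,0],
    [0,0,0.01,0,0,0,0],
    [0,0,0.01,0,0,0,0],
    [0,0,0.01,0,0,0,0],
    [0,0,0.009,0,0,0,0],
    [0,0,0,0,0,0,0],
    [0,0,0,0,0,0,0],
    [0,0,0,0,0,0,0],
  ],
)

```text
time_s: 19.65
ee_pos: [0.5295, -0.0353, 0.1062]
eef_rot: [-3.142, 0.0, -0.311]
force: [0.2, 0.2, 1.2]
grip_width: 0.0006
grip_force: 0.0
```

```bash
python3 - <<'E'
from h import *
rep('side','wrist')
E
```

```text
tcp [-44.  -41.4] 0.1062 F [0.2 0.2 1.2]
('side', 129, array([  0.7, -43.3]), np.float64(0.1469), np.float64(0.0014))
('wrist', 4214, array([  0.5, -42.7]), np.float64(0.1478), np.float64(0.0013))
```

Knob at (0.6, -42.5) mm, in line with the slot. Pushing +x.

Call:
servo_tool(
  plan=[
    [0,0.008,0,0,0,0,0],
    [0,0.006,0,0,0,0,0],
    [0,0.004,0,0,0,0,0],
    [0,0.005,0,0,0,0,0],
    [0,0.005,0,0,0,0,0],
    [0,0.005,0,0,0,0,0],
    [0,0.005,0,0.001,0,0,0],
    [0,0,0,0,0,0,0],
  ],
)

```text
time_s: 20.75
ee_pos: [0.5658, -0.0473, 0.105]
eef_rot: [-3.142, 0.0, -0.311]
force: [-0.0, -0.2, 1.4]
grip_width: 0.0003
grip_force: 0.3
```

```bash
python3 - <<'E'
from h import *
rep('side','wrist')
E
```

```text
tcp [ -5.7 -41.7] 0.105 F [-0.  -0.2  1.4]
('side', 110, array([ 21.5, -43. ]), np.float64(0.1441), np.float64(0.0014))
('wrist', 3965, array([ 21.1, -42.1]), np.float64(0.1462), np.float64(0.0008))
```

Call:
servo_tool(
  plan=[
    [0,0.003,0,0.0005,0,0,0],
    [0,0.003,0,0.0005,0,0,0],
    [0,0.003,0,0.0005,0,0,0],
    [0,0.003,0,0.0005,0,0,0],
    [0,0.003,0,0.0005,0,0,0],
    [0,0.003,0,0.0005,0,0,0],
    [0,0.002,0,0,0,0,0],
    [0,0,0,0,0,0,0],
  ],
)

```text
time_s: 21.85
ee_pos: [0.5846, -0.0533, 0.1021]
eef_rot: [3.142, 0.0, -0.311]
force: [-0.7, 0.3, 0.0]
grip_width: 0.0006
grip_force: 0.7
```

Call:
servo_tool(
  plan=[
    [0,0.001,0,0,0,0,0],
    [0,0.001,0,0,0,0,0],
    [0,0.001,0,0,0,0,0],
    [0,0.001,0,0,0,0,0],
    [0,0,0,0,0,0,0],
    [0,0,0,0,0,0,0],
    [0,0,0,0,0,0,0],
    [0,0,0,0,0,0,0],
  ],
)

```text
time_s: 22.85
ee_pos: [0.5885, -0.0546, 0.1023]
eef_rot: [3.142, -0.0, -0.311]
force: [-1.5, -0.0, -1.6]
grip_width: 0.0009
grip_force: 0.9
```

```bash
python3 - <<'E'
from h import *
rep('side','wrist')
E
```

```text
tcp [ 18.  -41.7] 0.1023 F [-1.5 -0.  -1.6]
('side', 102, array([ 44.8, -41. ]), np.float64(0.1392), np.float64(0.0013))
('wrist', 3853, array([ 44.5, -40. ]), np.float64(0.1404), np.float64(0.001))
```

Call:
servo_tool(
  plan=[
    [0,0.0005,0,0,0,0,0],
    [0,0.0005,0,0,0,0,0],
    [0,0.0005,0,0,0,0,0],
    [0,0.0005,0,0,0,0,0],
    [0,0,0,0,0,0,0],
    [0,0,0,0,0,0,0],
    [0,0,0,0,0,0,0],
    [0,0,0,0,0,0,0],
  ],
)

```text
time_s: 23.95
ee_pos: [0.5899, -0.055, 0.102]
eef_rot: [3.141, 0.001, -0.311]
force: [-5.6, 2.2, -1.6]
grip_width: 0.0004
grip_force: 3.0
```

Call:
servo_tool(
  plan=[
    [0,0.0005,0,0,0,0,0],
    [0,0.0005,0,0,0,0,0],
    [0,0,0,0,0,0,0],
    [0,0,0,0,0,0,0],
    [0,0,0,0,0,0,0],
    [0,0,0,0,0,0,0],
    [0,0,0,0,0,0,0],
    [0,0,0,0,0,0,0],
  ],
)

```text
time_s: 24.95
ee_pos: [0.5904, -0.0552, 0.1018]
eef_rot: [3.141, 0.003, -0.311]
force: [-9.3, 2.7, -1.3]
grip_width: 0.0004
grip_force: 4.6
```

```bash
python3 - <<'E'
from h import *
rep('side','wrist')
E
```

```text
tcp [ 20.1 -41.7] 0.1018 F [-9.3  2.7 -1.3]
('side', 96, array([ 46.6, -40.4]), np.float64(0.1387), np.float64(0.0011))
('wrist', 3825, array([ 46.2, -39.8]), np.float64(0.1398), np.float64(0.001))
```

Force has risen firmly to about 9 N with the knob at 46 mm and z = 0.140, so it is home. I'll retreat, lift and check.

Call:
servo_tool(
  plan=[
    [0,-0.004,0,0,0,0,0],
    [0,-0.008,0,0,0,0,0],
    [0,-0.01,0,0,0,0,0],
    [0,-0.02,0,0,0,0,0],
    [0,0,0,-0.04,0,0,0],
    [0,0,0,-0.05,0,0,0],
    [0,0,0,-0.05,0,0,0],
    [0,0,0,0,0,0,0],
  ],
)

```text
time_s: 26.05
ee_pos: [0.5523, -0.0427, 0.2463]
eef_rot: [-3.14, -0.007, -0.311]
force: [0.3, 0.2, -0.8]
grip_width: 0.0006
grip_force: 0.0
```

```bash
python3 - <<'E'
from h import *
snap('wrist','w4.png');rep('side','wrist')
E
```

```text
tcp [-20.8 -41.6] 0.2436 F [ 0.3  0.5 -1. ]
('side', 159, array([ 46.1, -40.8]), np.float64(0.1385), np.float64(0.0012))
('wrist', 1262, array([ 46.6, -39.6]), np.float64(0.1397), np.float64(0.0004))
```

View pics/w4.png

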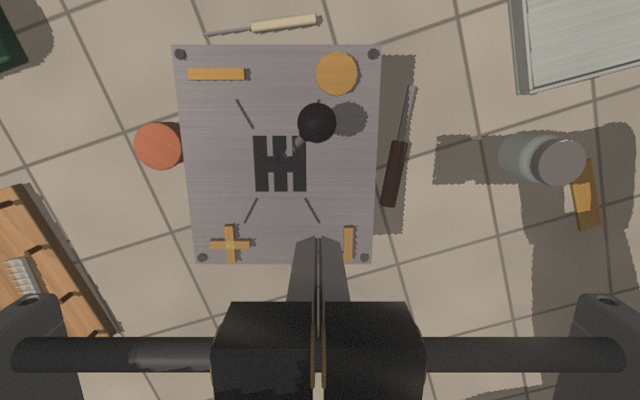

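The knob at (317,123) leans into the slot towards the disc at (337,73). It measures (46.6, -39.6) mm at z = 0.140, so the lever is home. The tool is clear and the nearby loose items look undisturbed.

```bash
python3 -c "
from station import ctrl
print(ctrl.hand_in())"
```

```text
the job is handed in; nothing more can be done
None
```

The selector lever is fully home in the corner slot marked by the round brass disc, with the fingers clear and the job handed in at about 26 s; my first pushes rode on top of the knob, pressing it down with up to about 9 N, before I lowered the fingers, and the knob was never pinched or pulled up.

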